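# Seat a circuit board in the test fixture and hold the contact slide at the mark

### The job

Set the loose circuit board gently, without dropping it, down flat on the two narrow raised rails of the test fixture, inside their lips, with its gold contact strip at the end under the contact comb, and let go of it. Then take the fixture's spring-return pull handle with the gripper and draw it out until the pointer stands between the two prongs of the marker, and finish while still holding it there, because the spring pulls it back if it is released. Leave the tin, paper roll, screwdriver and brush alone.

Things in the scene. Friction and masses are not known exactly. Their poses are not given: they have to be found in the camera images.
- fixture: Test fixture fixed to the table on a base plate (x -63 to 127, y -52 to 72 mm, 10 high). Origin on the table under the nest's centre; x runs from the pull handle (-x side) through the nest to the contact comb (+x side), z up. Nest: two rails along x, ledges 12 mm wide (|y| 22 to 34 mm), 40 mm above the table, with lips 6 mm higher; room between lips 98 (x) by 68 mm (y).
- nest (a point): Point at the centre of the nest, at ledge height (40 mm above the table); the board's origin belongs here. Axes as the fixture.
- nest_far_end (a point): Point on the nest's centre line, ledge height, 45 mm from the nest centre towards the comb (fixture +x); the middle of the board's gold-contact end belongs here.
- board: Loose green circuit board 90 (x) x 60 (y) x 4 mm, 0.1 to 0.2 kg, lying flat, heat sink up. Origin at the centre of its underside, z up. Finned aluminium heat sink 46 (x) x 30 (y) mm, top 34 mm above the underside, centred 15 mm to -x of the origin: grip it across its 30 mm (along y). Gold contact strip along the +x end.
- board_contact_end (a point): Middle of the lower edge of the board's gold-contact end, 45 mm to +x of the board's origin.
- handle (a point): Black pull handle, upright plate 12 (x) x 56 (y) x 48 mm (z). Origin at its middle, 38 mm above the table (top 62). At rest 104 mm to -x of the fixture's origin, 41 mm free behind it. Axes as fixture; pull along fixture -x. Pinch from above, closing along fixture x. A rod runs back from its middle, top 27 mm above the table: keep fingertips above it.
- pull (a joint): How far the handle, with rod, comb and pointer in one piece, is pulled out, m: 0 at rest, grows as the handle is pulled along fixture -x, stop at 0.050. A spring pulls it back: 5 N at rest, growing by 1.5 N per 10 mm (about 9 to 11 N at the mark); it does not latch.
- drawbar: The sliding part: handle, steel rod, contact comb and pointer in one piece. Its origin coincides with the fixture's origin at rest and slides along fixture -x as the handle is pulled.
- pointer (a point): Tip of the black pointer, a bar 3 mm wide that stands out sideways (fixture +y) from the upright of the contact comb, 40 mm above the table. Part of the drawbar: moves along fixture -x with the handle, by the same distance.
- mark (a point): The mark: middle of the 12 mm gap between the two white prongs (tops 40 mm above the table) of the marker on the fixture's +y side. It stays put, 22 to 38 mm from the resting pointer along fixture -x. The pointer passes the prongs' ends at the side without touching; it is at the mark when their x in the fixture's frame agree.
- flux_tin: Bystander: round flat steel tin with a white lid, 68 mm across, 30 mm high; origin at the centre of its underside.
- paper_roll: Bystander: white paper roll standing on end, 48 mm across, 57 mm high; origin at the centre of its underside.
- screwdriver: Bystander: screwdriver 170 mm long lying on the table, origin on its underside near the middle, along x.
- brush: Bystander: brush 160 mm long lying on the table, origin on its underside near the middle, along x.
There are look-alikes about, which are no part of the job. What is shaped like the board but blue or pink is not meant.

How it is judged:
On the way:
1. the board lies flat in the nest, the right way round, let go, with the slide still at rest (horizontal distance between board_contact_end and nest_far_end below 0.009 m and horizontal distance between board and nest below 0.008 m and z of board in the frame of nest between -0.003 and 0.003 m and angle between board's own z axis and vertical below 0.06 rad and contact force between the fingers and board below 0.1 N and linear speed of board below 0.03 m/s and value of joint pull below 0.008 m), for 0.3 s.
At the end, for the whole second after the job is handed in: For the last second: board let go, flat (0.06 rad) on the ledges (3 mm), centre within 8 mm and gold end within 9 mm of their places; pointer within 6 mm of the middle of the marker gap along the slide; fingers at the handle (TCP within 60 mm) bear on it with over 4 N (horizontal distance between board_contact_end and nest_far_end below 0.009 m and horizontal distance between board and nest below 0.008 m and z of board in the frame of nest between -0.003 and 0.003 m and angle between board's own z axis and vertical below 0.06 rad and contact force between each of the fingers, the arm and board below 0.1 N and linear speed of board below 0.03 m/s and x of pointer in the frame of mark between -0.006 and 0.006 m and contact force between the fingers and drawbar above 4 N and distance between the grasp point and handle below 0.06 m); the arm keeps its last pose, push and grip.
It fails at once if the board was dropped (fell freely by more than about 13 mm) (linear speed of board above 0.5 m/s and contact force between each of the fingers, anything else and board below 0.05 N).
It fails at once if the flux tin was moved by more than 30 mm (distance of flux_tin from where it was at the start of the episode above 0.03 m).
It fails at once if the paper roll was moved by more than 30 mm (distance of paper_roll from where it was at the start of the episode above 0.03 m).
It fails at once if the screwdriver was moved by more than 30 mm (distance of screwdriver from where it was at the start of the episode above 0.03 m).
It fails at once if the brush was moved by more than 30 mm (distance of brush from where it was at the start of the episode above 0.03 m).
It also fails if it takes over 51 s, if anything falls off the work surface, if the arm or the gripper's body presses on something with over 40 N, if the wrist force passes 120 N, or if a joint passes its speed limit or range.

### The arm

A 6-joint arm with a two-finger parallel gripper is mounted at the origin on the work surface. World frame = base frame: x ahead of the robot, y to its left, z up, the work surface at z = 0. Lengths are in m, angles in rad, forces in N, time in s.
With the tool pointing down it reaches from about 0.35 to 0.775 m from the base axis. Payload 5.5 kg.
Tool frame: the origin (TCP) lies between the finger pads, 19 mm behind the fingertips; this is the grasp point; z points along the fingers, y is the line along which they close (so a half turn about z gives the same grasp; the last joint's range is limited). The gripper opens to 85 mm and grips with 20 to 120 N. Pads are 22 mm wide; open, the fingers measure 114 mm over their backs; the gripper's body (76 mm by 85 mm) begins 54 mm behind the grasp point. The pads swing forward as they close: fully open they stand 13 mm farther back than shut.
Start: joints at [1.194, 0.313, 0.046, 1.304, 0, 1.431], TCP at [0.135, 0.559, 0.25] pointing down, gripper open.
Joint ranges: [-2.76, 2.76], [-0.86, 1.69], [-1.03, 1.26], [-2.2, 2.34], [-1.47, 1.5], [-3.14, 3.14]. Speed limits (rad/s): [2.57, 2.57, 3.14, 3.14, 3.14, 3.14].

### API

Orientations are given as a unit quaternion [w, x, y, z].
In Python, from workcell import env gives the robot as it stands.
- The arm moves only by the tool move_arm, never from a script. Its argument "moves" is one flat list of numbers, 5 for each row, row after row: the shift along the world's x, y, z in m, then the turn about the world's z in rad, then the finger opening in m, from 0 to 0.0854. A call has 1 to 12 rows; each row is the pose to reach, as a shift and turn from the pose commanded when the call began; what a row does not reach only later rows make up. A row lasts 1/12 s, in which the tool goes at most 41.7 mm and 7.16 degrees, less where a joint would pass 70% of its speed; a pose out of reach is approached as far as the arm can. A call with a gripper value outside its range is refused whole. The fingers move at their own pace and stop on an object; "newtons" is the grip in N (left out, the last holds). Time passes only in rows, so rows that repeat a pose let the fingers close. It gives the time, the measured TCP pose, the force, the opening and the grip force at its end, in the units of the state.
- env.get_state(): the state, without advancing time (a new reading comes with each control period).
- env.read_camera(name): name is "scene" or "top" or "wrist"; returns a dict with "pixels" (480x640x3 uint8, red, green, blue), "camera_matrix" (3x3 intrinsics, pixels), "rvec" (rotation vector, rad) and "tvec" (3), from world to camera coordinates, as OpenCV has them. Camera axes: x right, y down, z forward; pixel columns grow to the right and rows downward; lengths in m; the calibration is good to about 2 mm. A picture is of the moment at which its call begins. There is no depth.
- env.hand_in(): hands the job in; it is judged then, once.
The state is a dict: "clock": time; "joint_pos": joint angles; "qvel": joint speeds; "tau": joint torques, N m; "tcp_pos": TCP position; "orientation": TCP orientation; "wrist_force": force on the tool from outside, world axes, zero at the start; "ft_torque": the same for the moment, N m; "finger_gap": finger opening in m; "grip_force": force on a finger pad.
Only numpy, scipy, OpenCV 4.12 (cv2) and the standard library are available. Lean on these libraries where they do the work, as an engineer would, in place of code of your own. Each camera call takes 0.05 s, during which the arm holds its last target. There are 200 camera calls.

## Working session

There is one attempt and no reset: what is moved stays moved. The work goes in short steps, Python scripts to look and compute and a tool call to move; the robot and the scene stay as the last step left them, time stands still between calls to the robot, and variables do not carry over. Pictures are saved under pics/ and viewed, at most 10 in all, crops included, and the job is handed in when it is done.

Besides the shell and the picture viewer there is one more tool, called as name(argument=value, ...) on one line, values as JSON. move_arm: Moves the arm, as the interface text tells. Its arguments: {"type":"object","properties":{"moves":{"type":"array"},"newtons":{"type":"number"}},"required":["moves"]}

```bash
mkdir -p pics
cat > h.py <<'E'
import numpy as np, cv2
from workcell import env
def cam(n,save=None):
    c=env.read_camera(n)
    im=cv2.cvtColor(np.array(c["pixels"]),cv2.COLOR_RGB2BGR)
    if save: cv2.imwrite("pics/"+save,im)
    return im,np.array(c["camera_matrix"],float),np.array(c["rvec"],float),np.array(c["tvec"],float)
def ray(uv,c,z):
    _,K,r,t=c; R=cv2.Rodrigues(r)[0]; t=t.ravel()
    uv=np.atleast_2d(np.array(uv,float)); d=np.c_[uv,np.ones(len(uv))]@np.linalg.inv(K).T@R
    o=-R.T@t
    return o+d*((z-o[2])/d[:,2])[:,None]
def proj(P,c):
    return cv2.projectPoints(np.array(P,float).reshape(-1,1,3),c[2],c[3],c[1],None)[0].reshape(-1,2)
E
python3 - <<'E'
from h import *
for n in("top","scene"):
    c=cam(n,n+"0.png"); R=cv2.Rodrigues(c[2])[0]; print(n,c[1][0,0],-R.T@c[3].ravel())
print(env.get_state())
E
```

```text
top 449.61547768539305 [4.32721678e-01 6.14968842e-04 1.05358156e+00]
scene 478.46385187883095 [1.32477482 0.50217968 0.7444048 ]
{'clock': 0.1, 'joint_pos': array([1.19440361e+00, 3.13911833e-01, 4.50867206e-02, 1.30362686e+00,
       2.24562248e-05, 1.43121005e+00]), 'qvel': array([-0.00061637, -0.00228556,  0.00376855, -0.00111204,  0.00201486,
        0.00134577]), 'tau': array([ 2.32548264e-03, -4.81724846e+01,  2.99245155e+01,  1.26843271e-02,
       -1.48960908e-04,  8.37266555e-06]), 'tcp_pos': array([0.13472753, 0.55854265, 0.2492033 ]), 'orientation': array([-2.22064555e-04,  1.18126728e-01,  9.92998183e-01, -7.97560188e-04]), 'wrist_force': array([ 0.24639039, -0.70583338, -0.10859852]), 'ft_torque': array([-0.02458747,  0.02745303, -0.0123764 ]), 'grip_force': 0.0, 'finger_gap': 0.08547752129471976}
```

View pics/top0.png

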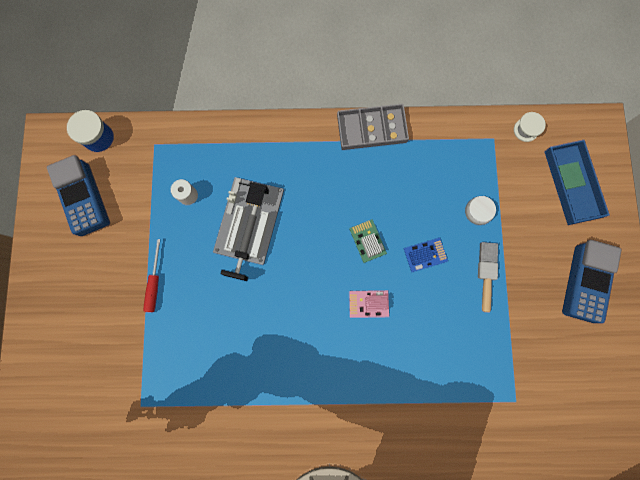

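View pics/scene0.png

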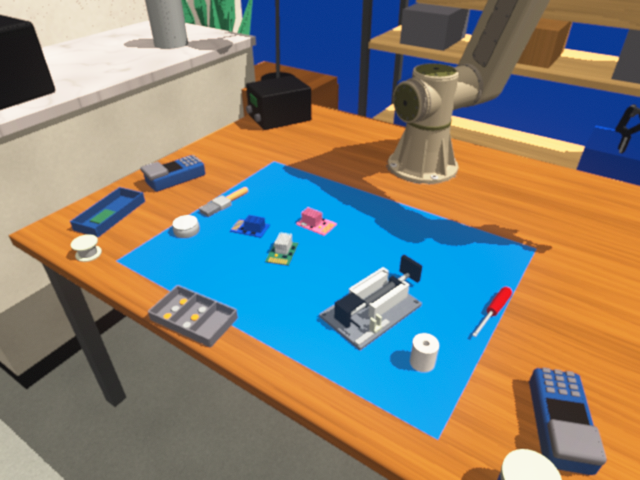

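The top view shows the fixture at (250,220), with the handle at (235,273) and the comb at (257,193). The green board is at (368,242) with its gold end up-left at (362,226). The scene view agrees: fixture (370,305), board (283,247).

Run:
```python
from h import *
c=cam("top"); im=c[0]
s=env.get_state(); print("tcp px",proj([s["tcp_pos"],[0,0,0]],c))
a=cv2.resize(im[165:290,200:300],None,fx=5,fy=5,interpolation=cv2.INTER_CUBIC)[:600]
b=cv2.resize(im[210:275,340:400],None,fx=5,fy=5,interpolation=cv2.INTER_CUBIC)
o=np.zeros((600,800,3),np.uint8); o[:,:500]=a; o[:b.shape[0],500:]=b
cv2.imwrite("pics/crop.png",o)
hsv=cv2.cvtColor(im,cv2.COLOR_BGR2HSV)
sub=hsv[205:275,340:400]
print("corner hsv",hsv[300,250])
m=((sub[...,0]<92)|(sub[...,1]<120)).astype(np.uint8)
cn=max(cv2.findContours(m,0,2)[0],key=cv2.contourArea)
r=cv2.minAreaRect(cn); print(r); bx=cv2.boxPoints(r)+[340,205]; print(bx); print(ray(bx,c,0.004))
fs=hsv[165:285,200:300]
m=((fs[...,1]<110)).astype(np.uint8)
cn=max(cv2.findContours(m,0,2)[0],key=cv2.contourArea)
r=cv2.minAreaRect(cn); print(r);bx=cv2.boxPoints(r)+[200,165]; print(bx); print(ray(bx,c,0.01))
```

```text
tcp px [[ -7.61976318 503.46503829]
 [329.32498941 521.01580593]]
corner hsv [101 163 188]
((27.579879760742188, 35.59171676635742), (38.153846740722656, 25.230772018432617), 67.38013458251953)
[[348.59762955 227.83431816]
 [371.88757515 218.13017654]
 [386.56212997 253.34911346]
 [363.27218437 263.05325699]]
[[ 0.63937181 -0.05683837  0.004     ]
 [ 0.66205411 -0.11293168  0.004     ]
 [ 0.57677495 -0.14458662  0.004     ]
 [ 0.55467388 -0.08916071  0.004     ]]
((45.70588302612305, 64.67646789550781), (53.600372314453125, 98.46945190429688), 14.03624439239502)
[[207.76470947 270.94116211]
 [231.64705658 175.41176987]
 [283.64705658 188.41177368]
 [259.76470947 283.94116211]]
[[0.5410702  0.27428226 0.01      ]
 [0.77196608 0.22303345 0.01      ]
 [0.73726698 0.09714762 0.01      ]
 [0.50899825 0.15256083 0.01      ]]
```

View pics/crop.png

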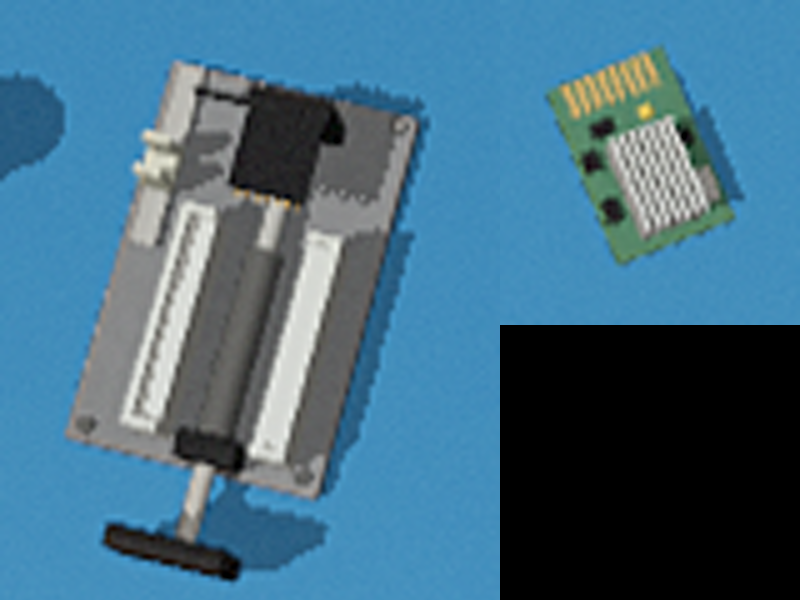

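```bash
cat >> h.py <<'E'
def rigid(A,B): # B=R A + t, 2D
    A=np.array(A,float);B=np.array(B,float)[:,:2];a=A.mean(0);b=B.mean(0)
    H=(A-a).T@(B-b);th=np.arctan2(H[0,1]-H[1,0],H[0,0]+H[1,1])
    R=np.array([[np.cos(th),-np.sin(th)],[np.sin(th),np.cos(th)]])
    t=b-R@a
    return th,t,np.abs((A@R.T+t)-B).max()
E
python3 - <<'E'
from h import *
c=cam("top")
cr=lambda p,x0=200,y0=165:(np.array(p,float)+.5)/5-.5+[x0,y0]
pl=ray(cr([(175,62),(418,115),(320,497),(68,437)]),c,.01)
th,t,e=rigid([(127,72),(127,-52),(-63,-52),(-63,72)]/np.array(1000.),pl); print("plate",th,t,e)
rl=ray(cr([(182,203),(217,208),(155,432),(120,420),(308,235),(343,235),(285,462),(248,455)]),c,.046)
ctr=rl[:,:2].mean(0); print("rails ctr",ctr)
for i in(0,4): d=(rl[i]+rl[i+1]-rl[i+2]-rl[i+3])/2; print("rail dir",np.arctan2(d[1],d[0]),np.hypot(*d[:2]))
R=np.array([[np.cos(th),-np.sin(th)],[np.sin(th),np.cos(th)]])
loc=lambda P:(P[:,:2]-t)@R
print("rails local",loc(rl)*1000)
print("handle local",loc(ray(cr([(108,525),(240,565),(238,580),(104,545)]),c,.062))*1000)
print("comb front/ptr/prongs",loc(ray(cr([(240,190),(300,205)]),c,.07))*1000,loc(ray(cr([(200,92),(152,135),(142,165)]),c,.04))*1000)
b=ray(cr([(547-500,97),(662-500,47),(735-500,215),(625-500,265)],340,210),c,.004)
print("board",rigid(np.array([(45,30),(45,-30),(-45,-30),(-45,30)])/1000,b))
hs=ray(cr([(607-500,138),(675-500,117),(705-500,210),(642-500,238)],340,210),c,.034); print("sink ctr",hs.mean(0), hs)
E
```

```text
plate -0.2466531771990558 [0.62852568 0.17831645] 0.0014150825426311187
rails ctr [0.62832074 0.17972634]
rail dir -0.25288862869376055 0.10579875119247459
rail dir -0.24647565862557566 0.10650888189251186
rails local [[ 51.95393701  39.44688483]
 [ 53.35140489  23.07092697]
 [-53.97747132  23.44091108]
 [-52.31057564  40.39629814]
 [ 50.57498853 -21.09305334]
 [ 54.25333037 -36.79682326]
 [-53.71845743 -37.53293262]
 [-54.4709841  -20.39475859]]
handle local [[-100.42660634   28.9145944 ]
 [-104.11589889  -32.70734581]
 [-110.71680528  -33.55100781]
 [-109.39755106   28.26912262]]
comb front/ptr/prongs [[ 59.02161572   9.32197327]
 [ 58.46861922 -18.82334529]] [[106.68195768  46.75892605]
 [ 81.46063029  63.20374198]
 [ 66.45597433  63.93664643]]
board (np.float64(0.39290740443193845), array([ 0.60767728, -0.10197552]), np.float64(0.002174191593613123))
sink ctr [ 0.59319489 -0.10567243  0.034     ] [[ 0.6110509  -0.08317154  0.034     ]
 [ 0.62037162 -0.11475922  0.034     ]
 [ 0.57690527 -0.12697792  0.034     ]
 [ 0.56445177 -0.09778103  0.034     ]]
```

move_arm(moves=[0.23,-0.33,0,0.3,0.0854,0.23,-0.33,0,0.3,0.0854,0.459,-0.667,0,0.63,0.0854,0.459,-0.667,0,0.63,0.0854,0.459,-0.667,0,0.63,0.0854,0.459,-0.667,0,0.63,0.0854,0.459,-0.667,0,0.63,0.0854,0.459,-0.667,0,0.63,0.0854,0.459,-0.667,0,0.63,0.0854,0.459,-0.667,0,0.63,0.0854,0.459,-0.667,0,0.63,0.0854,0.459,-0.667,0,0.63,0.0854], newtons=40)

```text
clock: 1.2
tcp_pos: [0.4101, 0.1591, 0.2503]
orientation: [0.0, -0.195, 0.981, 0.0]
wrist_force: [1.1, 2.0, -0.0]
finger_gap: 0.0856
grip_force: 0.0
```

move_arm(moves=[0.176,-0.255,-0.07,0,0.0854,0.176,-0.255,-0.07,0,0.0854,0.176,-0.255,-0.07,0,0.0854,0.176,-0.255,-0.07,0,0.0854,0.176,-0.255,-0.07,0,0.0854,0.176,-0.255,-0.07,0,0.0854,0.176,-0.255,-0.07,0,0.0854,0.176,-0.255,-0.07,0,0.0854,0.176,-0.255,-0.07,0,0.0854,0.176,-0.255,-0.07,0,0.0854,0.176,-0.255,-0.07,0,0.0854,0.176,-0.255,-0.07,0,0.0854])

```text
clock: 2.2
tcp_pos: [0.5849, -0.0929, 0.1804]
orientation: [-0.0, -0.196, 0.981, 0.0]
wrist_force: [0.6, 1.0, 0.5]
finger_gap: 0.0855
grip_force: 0.0
```

Run:
```python
from h import *
c=cam("wrist","w1.png"); s=env.get_state(); print(s["tcp_pos"],s["orientation"])
th=.393;R=np.array([[np.cos(th),-np.sin(th)],[np.sin(th),np.cos(th)]])
P=np.array([(45,30),(45,-30),(-45,-30),(-45,30)])/1000@R.T+[.6077,-.1020]
print(proj(np.c_[P,[.004]*4],c))
```

```text
[ 0.58500243 -0.09278312  0.18064831] [ 1.23596492e-04 -1.96052411e-01  9.80593408e-01  6.38153595e-05]
[[329.28072388 289.4151931 ]
 [268.6776104  289.32834954]
 [264.22742661 199.12028318]
 [330.67374708 199.22106983]]
```

View pics/w1.png

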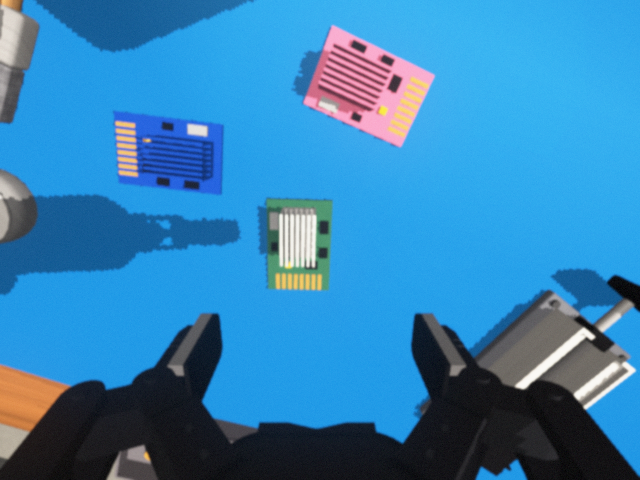

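Board corners in the wrist view are (330,290), (269,290), (266,198) and (331,200), about 1 px from my prediction, so the board pose is confirmed.

move_arm(moves=[0.009,-0.015,-0.03,0,0.0854,0.009,-0.015,-0.06,0,0.0854,0.009,-0.015,-0.085,0,0.0854,0.009,-0.015,-0.11,0,0.0854,0.009,-0.015,-0.13,0,0.07,0.009,-0.015,-0.142,0,0.06,0.009,-0.015,-0.15,0,0.05,0.009,-0.015,-0.153,0,0.05,0.009,-0.015,-0.153,0,0.05,0.009,-0.015,-0.153,0,0.05])

```text
clock: 3.08
tcp_pos: [0.5951, -0.1088, 0.0282]
orientation: [0.001, -0.196, 0.981, -0.0]
wrist_force: [-0.1, -0.1, -0.0]
finger_gap: 0.0501
grip_force: 0.0
```

move_arm(moves=[0,0,0,0,0.02,0,0,0,0,0.02,0,0,0,0,0.02,0,0,0,0,0.02,0,0,0,0,0.02,0,0,0,0,0.02], newtons=40)

```text
clock: 3.58
tcp_pos: [0.5954, -0.1092, 0.0285]
orientation: [0.001, -0.195, 0.981, -0.0]
wrist_force: [-0.6, 1.1, 6.4]
finger_gap: 0.029
grip_force: 42.0
```

move_arm(moves=[0,0,0.01,0,0.02,0,0,0.03,0,0.02,0,0,0.06,0,0.02,0,0,0.09,0,0.02,0,0,0.115,0,0.02,0,0.02,0.125,-0.05,0.02,0.002,0.045,0.13,-0.12,0.02,0.005,0.075,0.13,-0.2,0.02,0.007,0.105,0.13,-0.28,0.02,0.009,0.135,0.13,-0.36,0.02,0.011,0.165,0.13,-0.44,0.02,0.013,0.195,0.13,-0.52,0.02])

```text
clock: 4.58
tcp_pos: [0.607, 0.0872, 0.1574]
orientation: [-0.0, 0.066, 0.998, -0.0]
wrist_force: [-0.2, -0.8, -2.0]
finger_gap: 0.0293
grip_force: 41.0
```

move_arm(moves=[0.002,0.03,0,-0.05,0.02,0.004,0.055,0,-0.09,0.02,0.005,0.075,0,-0.11,0.02,0.006,0.09,0,-0.122,0.02,0.006,0.097,0,-0.122,0.02,0.006,0.097,0,-0.122,0.02,0.006,0.097,0,-0.122,0.02,0.006,0.097,0,-0.122,0.02])

```text
clock: 5.25
tcp_pos: [0.6134, 0.1819, 0.1571]
orientation: [-0.0, 0.124, 0.992, -0.0]
wrist_force: [-0.3, 0.7, -2.1]
finger_gap: 0.0291
grip_force: 40.9
```

Run:
```python
from h import *
s=env.get_state(); print(s["tcp_pos"],s["orientation"],s["wrist_force"],s["finger_gap"])
a=cam("wrist","w2.png");b=cam("top")
o=np.vstack([a[0][120:420,120:520],]);p=cv2.resize(b[0][140:290,190:310],None,fx=4,fy=4,interpolation=cv2.INTER_CUBIC)[:600,:400]
q=np.zeros((600,800,3),np.uint8);q[:300,:400]=o;q[:,400:400+p.shape[1]]=p
sc=cam("scene");q[300:,:400]=cv2.resize(sc[0][230:380,290:490],None,fx=2,fy=2);cv2.imwrite("pics/c2.png",q)
```

```text
[0.61337432 0.18194638 0.157097  ] [-1.34503335e-04  1.24452761e-01  9.92225494e-01 -2.46016885e-04] [-0.28879038  0.66351838 -2.11358602] 0.029111372589407214
```

View pics/c2.png

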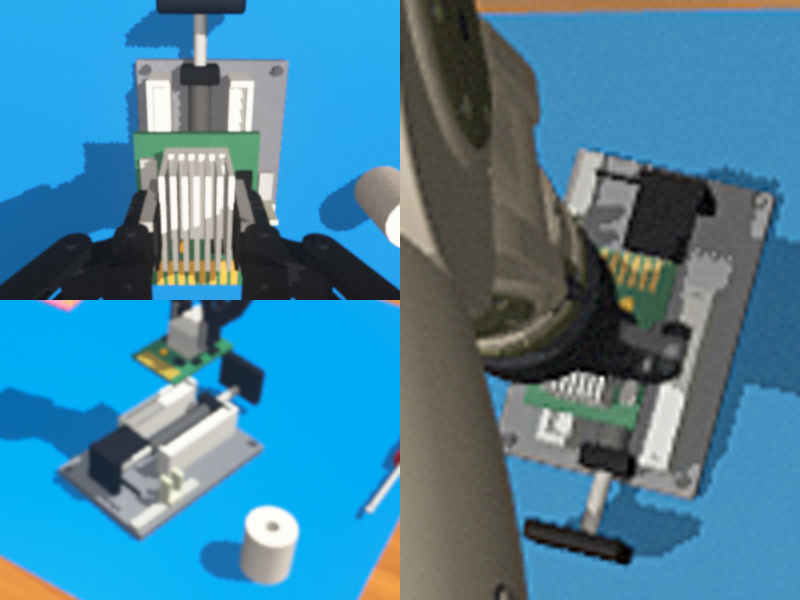

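The wrist crop shows the gripped board with its rear edge at full-image (255..380, 252), and the rails below it. The top crop shows the gold end towards the comb. Next I measure how the board sits in the hand.

Run:
```python
from h import *
s=env.get_state();c=cam("wrist");hsv=cv2.cvtColor(c[0],cv2.COLOR_BGR2HSV)
m=cv2.inRange(hsv,(45,70,40),(85,255,255))
cn=max(cv2.findContours(m,0,2)[0],key=cv2.contourArea)
x,y,w,h=cv2.boundingRect(cn); print(x,y,w,h)
# rear edge: topmost green per column
pts=[]
for u in range(x+4,x+w-4):
    v=np.where(m[:,u])[0]; pts.append((u,v.min()))
g=ray(pts,c,s["tcp_pos"][2]-.0283+.004)
vx,vy,x0,y0=cv2.fitLine(g[:,:2].astype(np.float32),cv2.DIST_HUBER,0,.01,.01).ravel(); print("edge angle",np.arctan2(vy,vx))
top=m[:y+8]
l=[np.where(m[r])[0] for r in range(y+3,y+10)]
L=ray([[np.median([q.min() for q in l]),y+6]],c,s["tcp_pos"][2]-.0243)[0];Rr=ray([[np.median([q.max() for q in l])+1,y+6]],c,s["tcp_pos"][2]-.0243)[0]
print("L,R",L,Rr,np.linalg.norm(L-Rr))
th=np.arctan2(vy,vx)-np.pi/2; th=(th+np.pi/2)%np.pi-np.pi/2
d=np.array([np.cos(th),np.sin(th)]); n=np.array([-d[1],d[0]])
rear=g[:,:2].mean(0); mid=(L+Rr)[:2]/2
ctr=d*(rear@d+.045)+n*(mid@n); print("board th",th,"ctr",ctr)
# prediction of fixture plate corners & rails in wrist view at right angle
f=-.249;F=np.array([[np.cos(f),-np.sin(f)],[np.sin(f),np.cos(f)]])
print(proj(np.c_[np.array([(-63,-52),(-63,72)])/1000@F.T+[.6284,.179],[.01]*2],c))
print("target delta",np.array([.6284,.179])-ctr,-.249-th)
```

```text
254 252 126 60
edge angle 1.3210187
L,R [0.57882965 0.1596516  0.13286972] [0.59355708 0.21738188 0.13286972] 0.05957921373919963
board th -0.24977767 ctr [0.62707243 0.17808826]
[[253.34195995 180.38378318]
 [408.27081387 180.23435163]]
target delta [0.00132757 0.00091174] 0.0007776767
```

move_arm(moves=[0.0015,0.0015,-0.01,0,0.02,0.0015,0.0015,-0.025,0,0.02,0.0015,0.0015,-0.04,0,0.02,0.0015,0.0015,-0.055,0,0.02,0.0015,0.0015,-0.067,0,0.02,0.0015,0.0015,-0.075,0,0.02,0.0015,0.0015,-0.08,0,0.02,0.0015,0.0015,-0.084,0,0.02,0.0015,0.0015,-0.086,0,0.02,0.0015,0.0015,-0.086,0,0.02,0.0015,0.0015,-0.086,0,0.02])

```text
clock: 6.37
tcp_pos: [0.6154, 0.1846, 0.0716]
orientation: [0.0, 0.124, 0.992, 0.0]
wrist_force: [0.2, 0.4, -2.3]
finger_gap: 0.0294
grip_force: 41.0
```

move_arm(moves=[0,0,-0.001,0,0.02,0,0,-0.002,0,0.02,0,0,-0.0025,0,0.02,0,0,-0.0025,0,0.02])

```text
clock: 6.7
tcp_pos: [0.615, 0.1845, 0.0687]
orientation: [0.0, 0.124, 0.992, 0.0]
wrist_force: [0.4, -0.5, -2.4]
finger_gap: 0.0295
grip_force: 41.0
```

Still hanging freely, so I'll continue in small steps.

move_arm(moves=[0,0,-0.0005,0,0.02,0,0,-0.001,0,0.02,0,0,-0.001,0,0.02])

```text
clock: 6.95
tcp_pos: [0.615, 0.1845, 0.0685]
orientation: [0.0, 0.124, 0.992, 0.0]
wrist_force: [-2.9, 0.2, 5.3]
finger_gap: 0.0291
grip_force: 41.7
```

move_arm(moves=[0,0,0,0,0.035,0,0,0,0,0.045,0,0,0,0,0.055,0,0,0,0,0.055,0,0,0.01,0,0.055,0,0,0.025,0,0.055,0,0,0.05,0,0.055,0,0,0.08,0,0.055,0,0,0.1,0,0.055,0,0,0.1,0,0.055,0,0,0.1,0,0.055])

```text
clock: 7.87
tcp_pos: [0.6162, 0.1847, 0.17]
orientation: [0.002, 0.124, 0.992, 0.001]
wrist_force: [0.1, 0.1, 0.1]
finger_gap: 0.0552
grip_force: 0.0
```

Run:
```python
from h import *
s=env.get_state(); print(s["tcp_pos"],s["orientation"],s["wrist_force"])
a=cam("wrist","w3.png");sc=cam("scene","s3.png")
q=np.zeros((600,640,3),np.uint8);q[:400]=a[0][60:460];q[400:]=cv2.resize(sc[0][240:350,290:470],None,fx=3,fy=3)[:200,:640] if 0 else cv2.copyMakeBorder(cv2.resize(sc[0][250:350,300:440],(280,200)),0,0,0,360,0)
cv2.imwrite("pics/c3.png",q)
```

```text
[0.61622738 0.18472435 0.16995297] [2.04901482e-03 1.24075233e-01 9.92270493e-01 6.38004064e-04] [0.12074912 0.09587407 0.06954678]
```

View pics/c3.png

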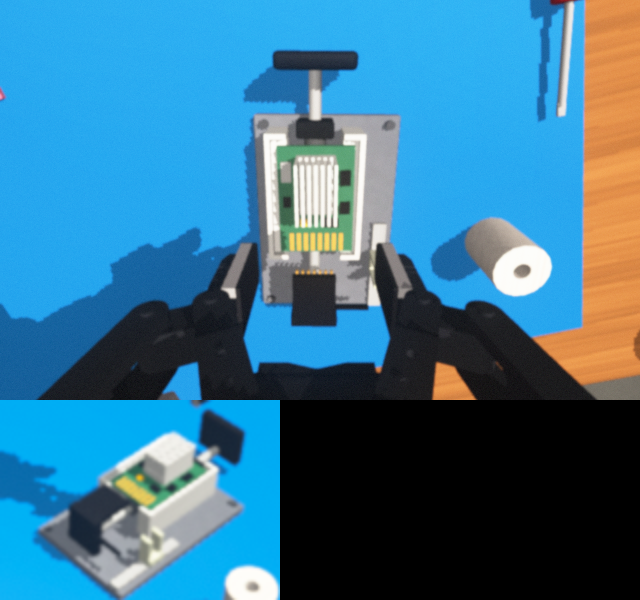

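The board sits flat inside the lips, with its gold edge at (316,302) full-frame facing the comb. The handle top is at (315,120).

Run:
```python
from h import *
c=cam("wrist");s=env.get_state()
f=-.249;F=np.array([[np.cos(f),-np.sin(f)],[np.sin(f),np.cos(f)]])
loc=lambda P:(P[:,:2]-[.6284,.179])@F*1000
g=cv2.cvtColor(c[0],cv2.COLOR_BGR2GRAY);m=(g<55).astype(np.uint8);m[:100]=0;m[135:]=0;m[:,:265]=0;m[:,370:]=0
cn=max(cv2.findContours(m,0,2)[0],key=cv2.contourArea);r=cv2.minAreaRect(cn);print(r)
print("handle",ray([r[0]],c,.062),loc(ray([r[0]],c,.062)))
hsv=cv2.cvtColor(c[0],cv2.COLOR_BGR2HSV);m=cv2.inRange(hsv,(40,70,40),(88,255,255));m[:195]=0;m[320:]=0;m[:,:265]=0;m[:,370:]=0
ys,xs=np.where(m);L,R=xs.min(),xs.max()+1;T,B=ys.min(),ys.max()+1;print(L,R,T,B)
print("board corners local",loc(ray([(L,T),(R,T),(R,B),(L,B)],c,.044)))
```

```text
((316.5, 123.5), (17.0, 83.0), 90.0)
handle [[0.52739448 0.20593588 0.062     ]] [[-104.52838169    1.21386965]]
278 356 209 315
board corners local [[-44.74898849 -27.64108839]
 [-44.78270986  30.85435442]
 [ 45.5017021   34.34684079]
 [ 45.56007582 -30.95666007]]
```

move_arm(moves=[-0.01,0.003,0,0.12,0.045,-0.02,0.006,0,0.24,0.045,-0.03,0.009,0,0.36,0.045,-0.04,0.012,0,0.48,0.045,-0.05,0.014,0,0.6,0.045,-0.06,0.016,0,0.72,0.045,-0.07,0.018,0,0.84,0.045,-0.08,0.019,0,0.96,0.045,-0.088,0.02,0,1.08,0.045,-0.088,0.02,0,1.2,0.045,-0.088,0.02,0,1.32,0.045,-0.088,0.02,0,1.44,0.045])

```text
clock: 9.02
tcp_pos: [0.5258, 0.2044, 0.1661]
orientation: [-0.001, -0.564, 0.826, 0.001]
wrist_force: [1.0, -0.1, 0.4]
finger_gap: 0.0448
grip_force: 0.0
```

move_arm(moves=[0,0,-0.01,0.1,0.045,0,0,-0.02,0.131,0.045,0,0,-0.02,0.131,0.045,0,0,-0.02,0.131,0.045,0,0,-0.02,0.131,0.045], newtons=60)

```text
clock: 9.43
tcp_pos: [0.5266, 0.2044, 0.1472]
orientation: [-0.001, -0.614, 0.79, 0.0]
wrist_force: [-0.1, 0.6, 0.6]
finger_gap: 0.0449
grip_force: 0.0
```

move_arm(moves=[0.001,0.001,-0.02,0,0.045,0.001,0.001,-0.045,0,0.045,0.001,0.001,-0.07,0,0.045,0.001,0.001,-0.085,0,0.045,0.001,0.001,-0.094,0,0.045,0.001,0.001,-0.094,0,0.045,0.001,0.001,-0.094,0,0.045])

```text
clock: 10.02
tcp_pos: [0.5282, 0.2056, 0.054]
orientation: [-0.0, -0.614, 0.789, 0.0]
wrist_force: [-0.1, -0.4, -0.3]
finger_gap: 0.0451
grip_force: 0.0
```

move_arm(moves=[0,0,0,0,0.03,0,0,0,0,0.015,0,0,0,0,0.003,0,0,0,0,0.003,0,0,0,0,0.003,0,0,0,0,0.003,0,0,0,0,0.003])

```text
clock: 10.6
tcp_pos: [0.528, 0.206, 0.0551]
orientation: [0.001, -0.614, 0.789, 0.0]
wrist_force: [-2.6, 1.0, 6.0]
finger_gap: 0.011
grip_force: 59.0
```

move_arm(moves=[-0.004,0.001,0,0,0.003,-0.009,0.0023,0,0,0.003,-0.014,0.0036,0,0,0.003,-0.019,0.0048,0,0,0.003,-0.024,0.0061,0,0,0.003,-0.028,0.0071,0,0,0.003,-0.031,0.0079,0,0,0.003,-0.0315,0.008,0,0,0.003,-0.0315,0.008,0,0,0.003,-0.0315,0.008,0,0,0.003])

```text
clock: 11.43
tcp_pos: [0.5005, 0.2133, 0.0552]
orientation: [0.003, -0.613, 0.79, -0.003]
wrist_force: [8.6, -2.6, -2.0]
finger_gap: 0.0108
grip_force: 58.6
```

Run:
```python
from h import *
s=env.get_state(); print(s["tcp_pos"],s["wrist_force"],s["finger_gap"],s["grip_force"])
t=cam("top");sc=cam("scene")
f=-.249;F=np.array([[np.cos(f),-np.sin(f)],[np.sin(f),np.cos(f)]])
X=proj(np.r_[np.c_[np.array([(.074,.064),(.074,.047)])@F.T+[.6284,.179],[.04]*2]],t);print(X)
print(proj(np.c_[np.array([(.074,.064),(.074,.047)])@F.T+[.6284,.179],[.04]*2],sc))
q=np.zeros((600,800,3),np.uint8)
q[:,:400]=cv2.resize(t[0][175:250,220:270],(400,600),interpolation=cv2.INTER_CUBIC)
q[:,400:]=cv2.resize(sc[0][290:350,340:380],(400,600),interpolation=cv2.INTER_CUBIC)
cv2.imwrite("pics/c4.png",q)
```

```text
[0.50047313 0.2132515  0.05517771] [ 8.61282786 -2.63150938 -2.03714946] 0.010783503760722036 58.558024764060974
[[228.62338599 194.55182211]
 [235.64476986 196.17700885]]
[[376.35203954 320.70444283]
 [370.15232894 316.06609245]]
```

View pics/c4.png

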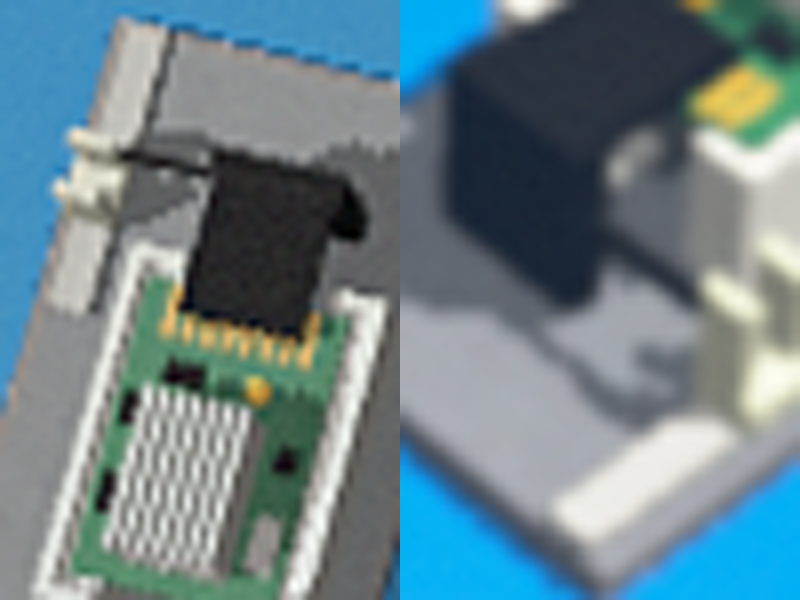

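The pointer tip in the top crop is at (118,153), just past the first prong. The gap middle is near (115,175), so about 5 mm more is needed.

move_arm(moves=[-0.002,0.0005,0,0,0.003,-0.004,0.001,0,0,0.003,-0.005,0.0013,0,0,0.003,-0.005,0.0013,0,0,0.003,-0.005,0.0013,0,0,0.003,-0.005,0.0013,0,0,0.003])

```text
clock: 12.03
tcp_pos: [0.4958, 0.2145, 0.0552]
orientation: [0.003, -0.613, 0.79, -0.003]
wrist_force: [9.8, -3.1, -2.8]
finger_gap: 0.0108
grip_force: 58.7
```

Run:
```python
from h import *
s=env.get_state(); print(s["tcp_pos"],s["wrist_force"],s["finger_gap"],s["grip_force"])
t=cam("top");sc=cam("scene");w=cam("wrist")
q=np.zeros((600,800,3),np.uint8)
q[:,:400]=cv2.resize(t[0][180:225,225:255],(400,600),interpolation=cv2.INTER_CUBIC)
q[:300,400:]=cv2.resize(sc[0][300:345,345:405],(400,300),interpolation=cv2.INTER_CUBIC)
q[300:,400:]=cv2.resize(w[0],(400,300))
cv2.imwrite("pics/c5.png",q)
```

```text
[0.49583482 0.21446899 0.05516512] [ 9.77753969 -3.14836624 -2.79559663] 0.010812434988576165 58.693939447402954
```

View pics/c5.png

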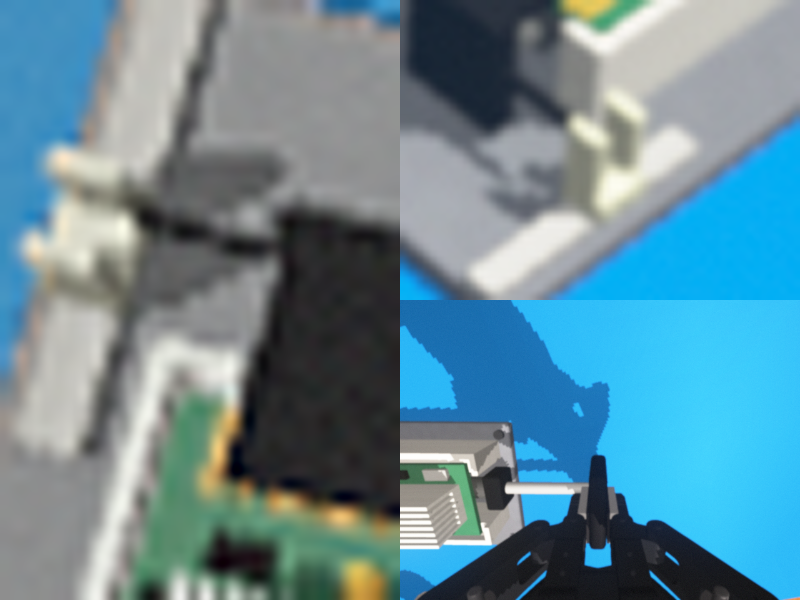

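The pointer tip at (145,212) is inside the gap, about 2 mm short of the middle line at (140,225). The wrist view shows the handle firmly gripped. I'll pull 1.5 mm more, then hand in.

move_arm(moves=[-0.0015,0.0004,0,0,0.003,-0.0015,0.0004,0,0,0.003,-0.0015,0.0004,0,0,0.003,-0.0015,0.0004,0,0,0.003,-0.0015,0.0004,0,0,0.003,-0.0015,0.0004,0,0,0.003])

```text
clock: 12.68
tcp_pos: [0.4944, 0.2148, 0.0552]
orientation: [0.003, -0.613, 0.79, -0.003]
wrist_force: [9.7, -2.7, -2.6]
finger_gap: 0.011
grip_force: 58.7
```

Run:
```python
from h import *
s=env.get_state(); print(s["tcp_pos"],s["wrist_force"],s["grip_force"])
print(env.hand_in())
```

```text
[0.49442109 0.21484974 0.0551572 ] [ 9.72906347 -2.69227116 -2.55095793] 58.6895352602005
the job is handed in; nothing more can be done
None
```

The board is flat in the nest with its gold end at the comb and let go; the handle was handed in still gripped, with the pointer an estimated 1 mm from the middle of the marker gap (no picture after the last 1.5 mm pull, no verdict returned).

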